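# Stand the manipulator base over the hidden crossbar of the floating deck

## Robot

A 6-joint arm with a two-finger parallel gripper is mounted at the origin on the work surface. World frame = base frame: x ahead of the robot, y to its left, z up, the work surface at z = 0. Lengths are in m, angles in rad, forces in N, time in s.
With the tool pointing down it reaches from about 0.35 to 0.775 m from the base axis. Payload 5.5 kg.
Tool frame: the origin (TCP) lies between the finger pads; the fingertips stand 8 mm ahead of it and the grasp point (between the pads) lies 11 mm behind it; z points along the fingers, y is the line along which they close (so a half turn about z gives the same grasp; the last joint's range is limited). The gripper opens to 85 mm and grips with 20 to 120 N. Pads are 22 mm wide; open, the fingers measure 114 mm over their backs; the gripper's body (76 mm by 85 mm) begins 54 mm behind the grasp point. The pads swing forward as they close: fully open they stand 13 mm farther back than shut.
Start: joints at [1.094, 0.313, 0.046, 1.304, 0, 1.431], TCP at [0.19, 0.543, 0.239] pointing down, gripper open.
Joint ranges: [-2.76, 2.76], [-0.86, 1.69], [-1.03, 1.26], [-2.2, 2.34], [-1.47, 1.5], [-3.14, 3.14]. Speed limits (rad/s): [2.57, 2.57, 3.14, 3.14, 3.14, 3.14].

## Interface

Orientations are given as a unit quaternion [w, x, y, z].
In Python, from workcell import status, vision, job gives the robot as it stands. The module is installed in compiled form; this text tells all that it offers.
- The arm moves only by the tool apply_moves, never from a script. Its argument "moves" is one flat list of numbers, 6 for each row, row after row: the shift along the world's x, y, z in units of 25 mm (1.0 is 25 mm), then the turn, a rotation vector about the world's x, y, z in rad. In form: [x, y, z, rx, ry, rz, x, y, z, rx, ry, rz, ...]. A call has 1 to 20 rows; each row is the pose to reach, as a shift and turn from the pose commanded when the call began; what a row does not reach only later rows make up. A row lasts 1/12 s, in which the tool goes at most 41.7 mm and 7.16 degrees, less where a joint would pass 70% of its speed; a pose out of reach is approached as far as the arm can. A call with a gripper value outside its range is refused whole. "claw" is the opening in per cent of the stroke, from 0 (shut) to 100 (fully open), set as the call begins (left out, the last holds). The fingers move at their own pace and stop on an object; "newtons" is the grip in N (left out, the last holds). Time passes only in rows, so rows that repeat a pose let the fingers close. It gives the time, the measured TCP pose, the force, the opening and the grip force at its end, in the units of the state.
- status.get_state(): the state, without advancing time (a new reading comes with each control period).
- vision.read_camera(name): name is "side" or "top"; returns a dict with "image" (420x560x3 uint8, blue, green, red), "camera_matrix" (3x3 intrinsics, pixels), "camera_from_world" (4x4, takes a point from world to camera coordinates). Camera axes: x right, y down, z forward; pixel columns grow to the right and rows downward; lengths in m; the calibration is good to about 2 mm. A picture is of the moment at which its call begins. There is no depth.
- job.hand_in(): hands the job in; it is judged then, once.
The state is a dict: "clock": time; "joint_pos": joint angles; "qvel": joint speeds; "tau": joint torques, N m; "tcp_pos": TCP position; "orientation": TCP orientation; "wrist_force": force on the tool from outside, world axes, zero at the start; "ft_torque": the same for the moment, N m; "finger_gap": finger opening in m; "grip_force": force on a finger pad.
Only numpy, scipy, OpenCV 4.12 (cv2) and the standard library are available. Lean on these libraries where they do the work, as an engineer would, in place of code of your own. Each camera call takes 0.05 s, during which the arm holds its last target. There are 200 camera calls.

## Task

Before you move the steel micromanipulator stand, press along the dark sprung plate with the bare fingers to feel where the hidden crossbar holds it up: it gives least there. Then lift the stand and set it gently and upright on the plate right over that bar, so that the plate stays level and never tips under the stand, and let go. Ease down slowly and do not press the plate hard, and leave the bottle, the dish and the tip box alone.

Things in the scene. Friction and masses are not known exactly. Their poses are not given: they have to be found in the camera images.
- frame: Fixed grey open-topped frame on the bench, 186 mm (its x) by 350 mm (its y), walls 8 mm thick and 50 mm high, turned by up to 0.2 rad. Origin: centre of its underside, on the bench; x and y along its sides, z up. A sprung plate floats in it and a crossbar is hidden under the plate.
- bed (a point): Point of the frame at the centre of the resting plate's top face, 56 mm above the frame's origin, axes as the frame's. The hidden crossbar runs along x right under the plate, its flat top 16 mm wide along y and 0.3 mm below the plate's underside. Its centre line lies anywhere from y = -100 to +100 mm from this point, different every time: it cannot be seen, only felt.
- plate: Dark rigid steel plate, 164 mm (x) by 328 mm (y) by 6 mm, on soft springs in the frame. Origin: centre of its top face; axes as the frame's. Pressed beside the bar it tips about the frame's x; the give grows roughly as the square of the distance from the bar's edge (3.5 N: 1.5 to 4 mm at 70 mm, up to 18 mm at the far end), under 1 mm over the bar. It springs back level. Over 35 N is too hard.
- stand: Loose weighted stand, 0.7 to 0.9 kg: round steel foot 64 mm across, 18 mm high; on its axis an upright post 18 mm thick, up to 110 mm height, a black collar 26 mm thick from 34 to 50 mm, a blue band near the top. Origin: centre of the foot's underside, z up along the post; centre of mass on the axis. Grip the bare post, 52 to 110 mm up.
- bottle: Bystander: amber bottle with blue cap, 48 mm across, 110 mm tall; origin at the centre of its underside.
- dish: Bystander: clear covered culture dish with a red disc on it, 90 mm across, 18 mm high; origin at the centre of its underside.
- tipbox: Bystander: blue box with white lid, 80 x 110 x 50 mm; origin at the centre of its underside.
There are look-alikes about, which are no part of the job. What is shaped like the stand but yellow is not meant.

How it is judged:
On the way, in this order (a step that is already met when the one before it is completed fails the run):
1. the plate is pressed with the fingers (over 2 N) while the stand is still where it was (contact force between the fingers and plate above 2 N and distance of stand from where it was at the start of the episode below 0.01 m), for 0.1 s.
2. the stand is lifted clear of the bench (height (world z) of stand above 0.06 m), for 0.1 s.
At the end, for the whole second after the job is handed in: The stand rests upright (within 0.03 rad) with its foot on the plate (within 3 mm of its top face, its weight on the plate), at rest and let go, and the plate under it is level within 0.012 rad, which it is only when the stand's axis is over the hidden bar or within some 6 to 15 mm of its edge (z of stand in the frame of plate between -0.003 and 0.003 m and contact force between stand and plate above 4 N and angle between plate's own z axis and vertical below 0.012 rad and angle between stand's own z axis and vertical below 0.03 rad and linear speed of stand below 0.01 m/s); the robot touches nothing.
It fails at once if the fingers press the plate with more than 35 N (contact force between the fingers and plate above 35 N).
It fails at once if the stand is set down on the plate hard (over 40 N) (contact force between stand and plate above 40 N).
It fails at once if the plate tips (over 0.03 rad) under the stand (contact force between stand and plate above 1 N and angle between plate's own z axis and vertical above 0.03 rad).
It fails at once if the bottle, the dish or the tip box is moved (15 mm) or the bottle tipped (distance of any of bottle, dish, tipbox from where it was at the start of the episode above 0.015 m or angle between bottle's own z axis and vertical above 0.3 rad).
It also fails if it takes over 72 s, if anything falls off the work surface, if the arm or the gripper's body presses on something with over 40 N, if the wrist force passes 120 N, or if a joint passes its speed limit or range.

## Working session

There is one attempt and no reset: what is moved stays moved. The work goes in short steps, Python scripts to look and compute and a tool call to move; the robot and the scene stay as the last step left them, time stands still between calls to the robot, and variables do not carry over. Pictures are saved under pics/ and viewed, at most 10 in all, crops included, and the job is handed in when it is done.

Besides the shell and the picture viewer there is one more tool, called after "Request:" as name(argument=value, ...), one argument or row to a line, values as JSON. apply_moves: Moves the arm, as the interface text tells. Its arguments: {"type":"object","properties":{"moves":{"type":"array","items":{"type":"number"}},"claw":{"type":"number"},"newtons":{"type":"number"}},"required":["moves"]}

```bash
mkdir -p pics; cat > h.py <<'E'
import numpy as np, cv2
from workcell import status, vision, job
def cam(n):
    c=vision.read_camera(n); return c["image"],np.array(c["camera_matrix"]),np.array(c["camera_from_world"])
def ray(K,T,u,v,z):
    d=T[:3,:3].T@np.linalg.inv(K)@np.array([u,v,1.]); o=-T[:3,:3].T@T[:3,3]
    return o+d*(z-o[2])/d[2]
def proj(K,T,p):
    q=K@(T[:3,:3]@np.array(p)+T[:3,3]); return q[:2]/q[2]
E
python3 - <<'E'
from h import *
for n in("top","side"):
    i,K,T=cam(n); cv2.imwrite(f"pics/{n}0.png",i); print(n,-T[:3,:3].T@T[:3,3],K[0,0])
    np.savez(n+"0.npz",i=i,K=K,T=T)
s=status.get_state(); print({k:np.round(v,3) for k,v in s.items()})
E
```

```text
top [0.38309083 0.02272279 1.01618077] 402.0064601517573
side [ 0.00379574 -1.00055291  1.00842742] 512.0912139403899
{'clock': np.float64(0.1), 'joint_pos': array([ 1.094,  0.314,  0.045,  1.304, -0.   ,  1.431]), 'qvel': array([ 0.001, -0.001,  0.002,  0.   , -0.001, -0.   ]), 'tau': array([ 3.0000e-03, -4.8172e+01,  2.9925e+01,  1.3000e-02, -0.0000e+00,
        0.0000e+00]), 'tcp_pos': array([0.19 , 0.542, 0.238]), 'orientation': array([-0.   ,  0.168,  0.986, -0.001]), 'wrist_force': array([ 0.908,  0.032, -0.55 ]), 'ft_torque': array([0.021, 0.002, 0.012]), 'grip_force': np.float64(0.0), 'finger_gap': np.float64(0.085)}
```

View pics/top0.png

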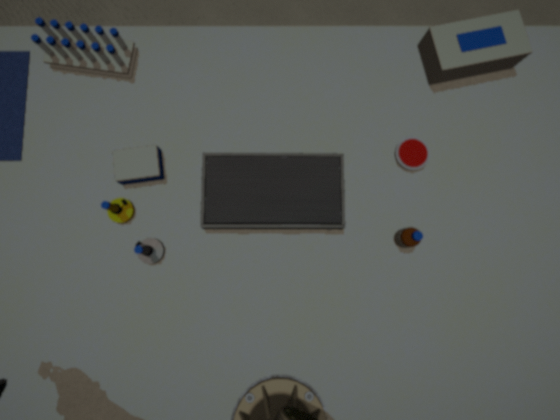

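View pics/side0.png

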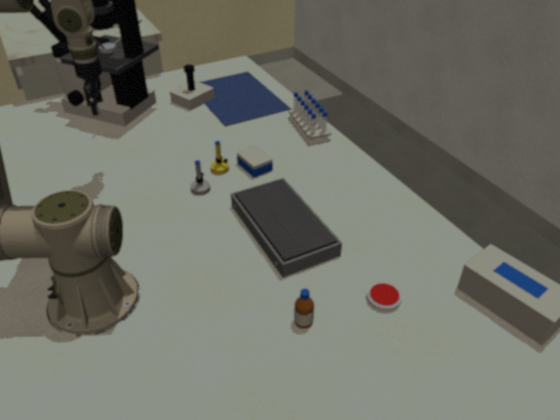

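Top view: frame outline spans about (202-344, 153-228). There are two stand-shaped things. One is grey, with its foot at (152,250), and the other is yellow, at (120,210). The grey one with the blue band is the stand meant, since yellow is excluded. The bottle is at (411,237), the dish at (412,153) and the tip box at (138,163). In the side view the grey stand is at (200,185) and the yellow one at (220,165).

```bash
python3 - <<'E'
from h import *
d=np.load("top0.npz"); i,K,T=d["i"],d["K"],d["T"]
e=np.load("side0.npz"); j,K2,T2=e["i"],e["K"],e["T"]
a=cv2.resize(i[190:280,90:190],None,fx=5,fy=5,interpolation=2); b=cv2.resize(j[130:205,170:240],None,fx=5,fy=6,interpolation=2)
c=np.zeros((450,850,3),np.uint8); c[:450,:500]=a; c[:450,500:]=b; c=cv2.resize(c,(790,418)); cv2.imwrite("pics/crop.png",c)
# frame: dark
g=i.max(2); 
for th in (75,95,110):
    m=(g<th).astype(np.uint8); m[:140]=0;m[245:]=0;m[:,:190]=0;m[:,360:]=0
    cs=max(cv2.findContours(m,0,1)[0],key=cv2.contourArea); r=cv2.minAreaRect(cs); bp=cv2.boxPoints(r)
    P=np.array([ray(K,T,u,v,.05) for u,v in bp]); L=[np.linalg.norm(P[k]-P[(k+1)%4]) for k in range(4)]
    D=P[1]-P[0] if L[0]>L[1] else P[2]-P[1]
    print(th,bp.tolist(),P.mean(0).round(4),np.round(L[:2],3),np.arctan2(-D[0],D[1]))
print(g[190,190:215],g[190,335:355],g[140:165,270],g[215:240,270])
print(proj(K,T,[.5,.3,0]),proj(K,T,[.3,.3,0]))
for u,v in((152,251),(120,210),(411,237),(412,153),(138,163)): print(ray(K,T,u,v,.018).round(3))
for u,v in((200,185),(220,166)): print(ray(K2,T2,u,v,.01).round(3))
# blue bands
h=cv2.cvtColor(i,40); m=cv2.inRange(h,(100,120,60),(130,255,255)); n,_,s,ct=cv2.connectedComponentsWithStats(m)
print([(s[k][4],ct[k].round(1).tolist()) for k in range(1,n) if s[k][4]>8 and ct[k][1]>140])
E
```

```text
75 [[201.0, 154.0], [344.0, 154.0], [344.0, 230.0], [201.0, 230.0]] [0.5536 0.0085 0.05  ] [0.354 0.189] 3.1330315169815903
95 [[200.0, 152.0], [345.0, 152.0], [345.0, 234.0], [200.0, 234.0]] [0.5513 0.0086 0.05  ] [0.359 0.204] 3.133159794587251
110 [[190.0, 140.0], [359.0, 140.0], [359.0, 244.0], [190.0, 244.0]] [0.5547 0.0033 0.05  ] [0.421 0.259] 3.133933563529241
[107 107 108 106 105 106 106 107 106 106 100  88  74  66  51  39  42  42
  43  45  43  43  42  45  42] [ 43  42  43  42  39  39  50  62  69  79  95 104 105 105 105 107 106 106
 106 107] [106 106 108 104 106 107 108 107 108 105 107 103  95  82  70  58  47  44
  44  43  43  44  45  44  44] [ 45  45  45  45  44  45  41  33  38  53  64  65  55  50  67  84  90  92
  97 105 107 106 106 108 106]
[157.39356089 217.07113112] [155.02828892 298.2336494 ]
[0.415 0.306 0.018]
[0.517 0.388 0.018]
[ 0.44  -0.336  0.018]
[ 0.656 -0.352  0.018]
[0.636 0.348 0.018]
[0.42  0.321 0.01 ]
[0.521 0.392 0.01 ]
[(np.int32(39), [105.0, 204.6]), (np.int32(69), [417.2, 235.4]), (np.int32(51), [138.2, 248.8])]
```

View pics/crop.png

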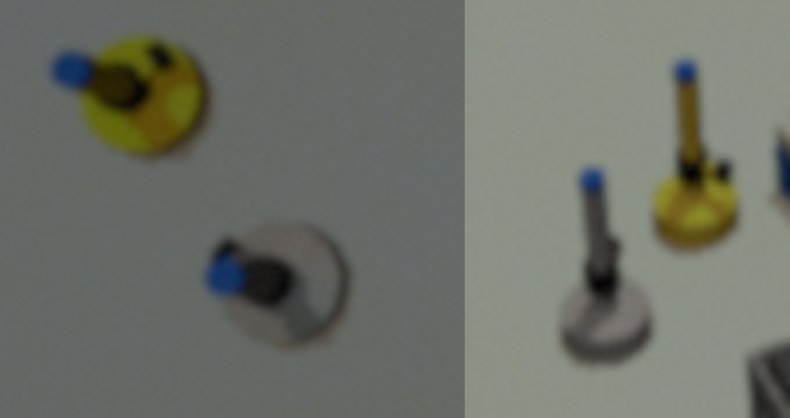

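The crop confirms it: the grey steel stand with the blue band is at top (152,250), and the yellow look-alike at (120,210) is not wanted. Next I go above the +y end of the plate with the fingers shut.

Request:
apply_moves(
  moves=[14.7, -15.7, 0, 0, 0, 0.337, 14.7, -15.7, 0, 0, 0, 0.337, 14.7, -15.7, 0, 0, 0, 0.337, 14.7, -15.7, 0, 0, 0, 0.337, 14.7, -15.7, 0, 0, 0, 0.337, 14.7, -15.7, 0, 0, 0, 0.337, 14.7, -15.7, 0, 0, 0, 0.337, 14.7, -15.7, 0, 0, 0, 0.337, 14.7, -15.7, 0, 0, 0, 0.337, 14.7, -15.7, 0, 0, 0, 0.337, 14.7, -15.7, 0, 0, 0, 0.337, 14.7, -15.7, 0, 0, 0, 0.337, 14.7, -15.7, 0, 0, 0, 0.337, 14.7, -15.7, 0, 0, 0, 0.337, 14.7, -15.7, -2, 0, 0, 0.337, 14.7, -15.7, -4, 0, 0, 0.337, 14.7, -15.7, -5.6, 0, 0, 0.337, 14.7, -15.7, -6, 0, 0, 0.337, 14.7, -15.7, -6, 0, 0, 0.337, 14.7, -15.7, -6, 0, 0, 0.337],
  claw=0,
  newtons=30,
)

```text
clock: 1.77
tcp_pos: [0.5559, 0.1502, 0.088]
orientation: [-0.002, -0.0, 1.0, -0.0]
wrist_force: [0.3, -0.3, 0.7]
finger_gap: 0.0002
grip_force: 0.0
```

Request:
apply_moves(
  moves=[0, 0, -0.5, 0, 0, 0, 0, 0, -0.88, 0, 0, 0, 0, 0, -0.96, 0, 0, 0, 0, 0, -1.0, 0, 0, 0, 0, 0, -1.04, 0, 0, 0, 0, 0, -1.04, 0, 0, 0, 0, 0, -1.04, 0, 0, 0, 0, 0, -1.04, 0, 0, 0],
)

```text
clock: 2.43
tcp_pos: [0.5579, 0.1503, 0.0639]
orientation: [0.0, -0.0, 1.0, 0.0]
wrist_force: [0.2, 0.3, -0.1]
finger_gap: 0.0
grip_force: 0.0
```

Request:
apply_moves(
  moves=[0, 0, -0.04, 0, 0, 0, 0, 0, -0.08, 0, 0, 0, 0, 0, -0.08, 0, 0, 0, 0, 0, -0.08, 0, 0, 0, 0, 0, -0.08, 0, 0, 0],
)

```text
clock: 2.85
tcp_pos: [0.5576, 0.1502, 0.0613]
orientation: [0.0, -0.0, 1.0, 0.0]
wrist_force: [-0.8, -0.6, 0.5]
finger_gap: -0.0
grip_force: 0.2
```

Request:
apply_moves(
  moves=[0, 0, -0.08, 0, 0, 0, 0, 0, -0.12, 0, 0, 0, 0, 0, -0.12, 0, 0, 0, 0, 0, -0.12, 0, 0, 0, 0, 0, -0.12, 0, 0, 0],
)

```text
clock: 3.27
tcp_pos: [0.5576, 0.1502, 0.0584]
orientation: [0.0, -0.0, 1.0, 0.0]
wrist_force: [0.1, -0.1, 0.4]
finger_gap: 0.0
grip_force: 0.5
```

Request:
apply_moves(
  moves=[0, 0, -0.08, 0, 0, 0, 0, 0, -0.16, 0, 0, 0, 0, 0, -0.24, 0, 0, 0, 0, 0, -0.32, 0, 0, 0, 0, 0, -0.32, 0, 0, 0, 0, 0, -0.32, 0, 0, 0, 0, 0, -0.32, 0, 0, 0],
)

```text
clock: 3.85
tcp_pos: [0.5576, 0.1501, 0.0504]
orientation: [0.0, -0.0, 1.0, -0.0]
wrist_force: [-0.1, -1.0, 2.6]
finger_gap: 0.0002
grip_force: 1.2
```

Request:
apply_moves(
  moves=[0, 0, 0.5, 0, 0, 0, 0, 0, 1.0, 0, 0, 0, 0, -1.5, 1.0, 0, 0, 0, 0, -3, 1.0, 0, 0, 0, 0, -4.5, 1.0, 0, 0, 0, 0, -6, 1.0, 0, 0, 0, 0, -7.5, 1.0, 0, 0, 0, 0, -9, 1.0, 0, 0, 0, 0, -10.5, 1.0, 0, 0, 0, 0, -11.2, 1.0, 0, 0, 0, 0, -11.2, 0.8, 0, 0, 0, 0, -11.2, 0.64, 0, 0, 0, 0, -11.2, 0.56, 0, 0, 0, 0, -11.2, 0.52, 0, 0, 0, 0, -11.2, 0.52, 0, 0, 0, 0, -11.2, 0.52, 0, 0, 0, 0, -11.2, 0.52, 0, 0, 0, 0, -11.2, 0.52, 0, 0, 0],
)

```text
clock: 5.35
tcp_pos: [0.5577, -0.129, 0.0635]
orientation: [0.0, -0.001, 1.0, 0.0]
wrist_force: [0.6, 1.0, 1.1]
finger_gap: 0.0001
grip_force: 0.1
```

Request:
apply_moves(
  moves=[0, 0, -0.02, 0, 0, 0, 0, 0, -0.04, 0, 0, 0, 0, 0, -0.06, 0, 0, 0, 0, 0, -0.06, 0, 0, 0, 0, 0, -0.06, 0, 0, 0],
)

```text
clock: 5.77
tcp_pos: [0.5578, -0.1297, 0.062]
orientation: [0.0, -0.0, 1.0, 0.0]
wrist_force: [-0.2, 2.4, 2.6]
finger_gap: 0.0001
grip_force: 1.1
```

Request:
apply_moves(
  moves=[0, 0, 0.4, 0, 0, 0, 0, 1.4, 0.4, 0, 0, 0, 0, 2.8, 0.4, 0, 0, 0, 0, 4.2, 0.4, 0, 0, 0, 0, 5.6, 0.4, 0, 0, 0, 0, 5.6, 0.4, 0, 0, 0, 0, 5.6, 0.2, 0, 0, 0, 0, 5.6, 0.1, 0, 0, 0, 0, 5.6, 0.05, 0, 0, 0, 0, 5.6, 0.0, 0, 0, 0, 0, 5.6, -0.02, 0, 0, 0, 0, 5.6, -0.02, 0, 0, 0, 0, 5.6, -0.02, 0, 0, 0, 0, 5.6, -0.02, 0, 0, 0],
)

```text
clock: 6.93
tcp_pos: [0.5577, 0.0094, 0.0619]
orientation: [0.0, 0.001, 1.0, 0.001]
wrist_force: [-2.7, 2.7, 6.1]
finger_gap: 0.0
grip_force: 3.1
```

Request:
apply_moves(
  moves=[0, 0, 0.4, 0, 0, 0, 0, -1.2, 0.4, 0, 0, 0, 0, -2.2, 0.4, 0, 0, 0, 0, -2.2, 0.4, 0, 0, 0, 0, -2.2, 0.2, 0, 0, 0, 0, -2.2, 0.12, 0, 0, 0, 0, -2.2, 0.08, 0, 0, 0, 0, -2.2, 0.06, 0, 0, 0, 0, -2.2, 0.04, 0, 0, 0, 0, -2.2, 0.04, 0, 0, 0, 0, -2.2, 0.04, 0, 0, 0],
)

```text
clock: 7.85
tcp_pos: [0.5573, -0.0453, 0.0637]
orientation: [-0.0, -0.0, 1.0, -0.001]
wrist_force: [-4.3, -4.1, 11.2]
finger_gap: 0.0
grip_force: 5.9
```

Request:
apply_moves(
  moves=[0, 0, 0.4, 0, 0, 0, 0, -0.9, 0.4, 0, 0, 0, 0, -1.8, 0.4, 0, 0, 0, 0, -1.8, 0.4, 0, 0, 0, 0, -1.8, 0.2, 0, 0, 0, 0, -1.8, 0.12, 0, 0, 0, 0, -1.8, 0.06, 0, 0, 0, 0, -1.8, 0.02, 0, 0, 0, 0, -1.8, -0.03, 0, 0, 0, 0, -1.8, -0.03, 0, 0, 0, 0, -1.8, -0.03, 0, 0, 0, 0, -1.8, -0.03, 0, 0, 0],
)

```text
clock: 8.85
tcp_pos: [0.5571, -0.0887, 0.0624]
orientation: [-0.0, -0.001, 1.0, 0.0]
wrist_force: [-3.6, 1.5, 8.9]
finger_gap: -0.0
grip_force: 4.3
```

Request:
apply_moves(
  moves=[0, 0, 0.4, 0, 0, 0, 0, 1.4, 0.4, 0, 0, 0, 0, 2.8, 0.4, 0, 0, 0, 0, 3.4, 0.4, 0, 0, 0, 0, 3.4, 0.4, 0, 0, 0, 0, 3.4, 0.2, 0, 0, 0, 0, 3.4, 0.12, 0, 0, 0, 0, 3.4, 0.06, 0, 0, 0, 0, 3.4, 0.02, 0, 0, 0, 0, 3.4, 0.0, 0, 0, 0, 0, 3.4, 0.0, 0, 0, 0, 0, 3.4, 0.0, 0, 0, 0, 0, 3.4, 0.0, 0, 0, 0],
)

```text
clock: 9.93
tcp_pos: [0.5576, -0.0052, 0.0625]
orientation: [0.0, 0.0, 1.0, 0.001]
wrist_force: [-2.2, 2.8, 9.5]
finger_gap: -0.0002
grip_force: 4.6
```

Presses at y=-0.089 and -0.005 give the same yield, and -0.045 is stiff. So the bar lies at y ≈ -0.046. Now I locate the stand.

```bash
python3 - <<'E'
from h import *
R=[]
for n,box in(("top",(120,230,175,275)),("side",(185,150,215,200))):
    d=np.load(n+"0.npz"); i,K,T=d["i"],d["K"],d["T"]; x0,y0,x1,y1=box
    m=cv2.inRange(cv2.cvtColor(i,40),(100,120,60),(130,255,255)); q=np.zeros_like(m); q[y0:y1,x0:x1]=m[y0:y1,x0:x1]
    v,u=np.nonzero(q); print(n,u.mean(),v.mean(),u.min(),u.max(),v.min(),v.max(),len(u)); R.append(K@T[:3]); R.append((u.mean(),v.mean()))
    for z in(.1,.105): print(ray(K,T,u.mean(),v.mean(),z).round(4))
    if n=="top":
        g=i.astype(int); f=((i.min(2)>0)&((g[...,2]-g[...,1])>4)).astype(np.uint8)[230:275,130:175]
        print(''.join('\n'+' '.join('%3d'%t for t in (g[r,130:175:1,2]-g[r,130:175,0])) for r in range(236,266,3)))
p=cv2.triangulatePoints(R[0],R[2],np.array(R[1]),np.array(R[3])); print((p[:3]/p[3]).ravel())
print(np.round(status.get_state()["joint_pos"],3))
E
```

```text
top 138.2156862745098 248.84313725490196 135 142 245 252 51
[0.4172 0.3134 0.1   ]
[0.417  0.3118 0.105 ]

  0  -1  -1  -1  -3  -2  -1  -1  -1  -3  -2  -3  -1  -2  -2   0   1  -2  -1  -2   0   0  -1  -1  -2  -2  -3  -4  -3  -3  -2  -3  -4  -4  -3  -4  -3  -2  -1   0  -1   0  -1   0  -1
  0  -1   0  -2  -3  -4  -4  -4  -4  -3  -1  -1   1   1   2   6   6   7   7   7   8   8   8   8   7   5   5   4   2   0   1  -1  -3  -4  -4  -3  -3  -1  -2  -1  -1  -2  -2  -3  -2
 -2  -2  -1  -2  -3  -1   0  -1  -1   0   3   3   7   7   8   9   9   8   8   9   9   9   9  10   9   9   9   9   8   7   6   3   1   0  -1  -2  -1   0   0   0  -3  -3  -3  -5  -4
 -1  -2  -1  -1  -4 -11 -26 -45 -51 -39 -23  -6   3   4   6   6   6   7   6   7   7   8   8   8   9   9   8   7   7   6   6   6   5   2  -1  -1   1   0  -1   0   0  -2  -2  -4  -3
 -1  -2  -3 -13 -33 -58 -74 -82 -82 -81 -73 -64 -38 -12   1   3   1   2   1   2   2   1   2   3   4   4   4   3   4   4   4   4   4   4   8   7   3   0  -1  -3  -2  -2  -4  -4  -5
  0  -2  -2  -9 -29 -52 -72 -76 -78 -76 -70 -56 -31 -10   3   3   3   4   4   4   3  -1  -2  
[... 266 characters left out ...]

 -2  -2  -2  -2  -3  -2  -1   0   2   5   8   8   8   9   8   9   7   8   6   5   4   2   2   0  -1  -1  -3  -2  -1   0   1   3  10  14   8   2  -1  -1   1   1   0   0   0  -1   1
 -2  -1   0  -1   0   0   0  -1  -1  -1   2   4   7   7   8   8   7   8   8   7   6   5   3   1   0   1   0   1   4   7  11  12   8   5   1  -2  -2  -1   0   0   0  -1  -2  -1  -1
 -2  -1  -2  -1   0   0   0   0  -1  -2  -2  -2   0   1   3   5   4   5   7   9   9  10   8   9  11  12  10  10  12  12  10   8   1   0   0  -1  -1  -1  -1   0  -1  -1  -1  -2  -2
side 197.0 162.0 196 198 161 163 9
[0.4193 0.3216 0.1   ]
[0.417  0.3143 0.105 ]
[0.41644308 0.31142415 0.10686393]
[-0.154  0.395 -0.291  0.884  0.002 -0.153]
```

Request:
apply_moves(
  moves=[0, 0, 1.5, 0, 0, 0, 0, 0, 3, 0, 0, 0, 0, 0, 4.5, 0, 0, 0, -0.5, 1.2, 5.5, 0, 0, 0, -5.64, 12.6, 5.5, 0, 0, 0, -5.64, 12.6, 5.5, 0, 0, 0, -5.64, 12.6, 5.5, 0, 0, 0, -5.64, 12.6, 5.5, 0, 0, 0, -5.64, 12.6, 5.5, 0, 0, 0, -5.64, 12.6, 5.5, 0, 0, 0, -5.64, 12.6, 5.5, 0, 0, 0, -5.64, 12.6, 5.5, 0, 0, 0, -5.64, 12.6, 5.5, 0, 0, 0, -5.64, 12.6, 5.5, 0, 0, 0, -5.64, 12.6, 5.5, 0, 0, 0, -5.64, 12.6, 5.5, 0, 0, 0, -5.64, 12.6, 4.5, 0, 0, 0, -5.64, 12.6, 3.6, 0, 0, 0, -5.64, 12.6, 3.6, 0, 0, 0, -5.64, 12.6, 3.6, 0, 0, 0],
  claw=100,
)

```text
clock: 11.6
tcp_pos: [0.4162, 0.3086, 0.1508]
orientation: [-0.001, 0.001, 1.0, -0.001]
wrist_force: [1.0, -0.4, -0.6]
finger_gap: 0.0854
grip_force: 0.0
```

```bash
python3 - <<'E'
from h import *
i,K,T=cam("side"); cv2.imwrite("pics/s1.png",cv2.resize(i[100:220,130:290],None,fx=5,fy=5,interpolation=2)[:600,:800])
print(status.get_state()["tcp_pos"])
E
```

```text
[0.41705938 0.30925032 0.15197105]
```

View pics/s1.png

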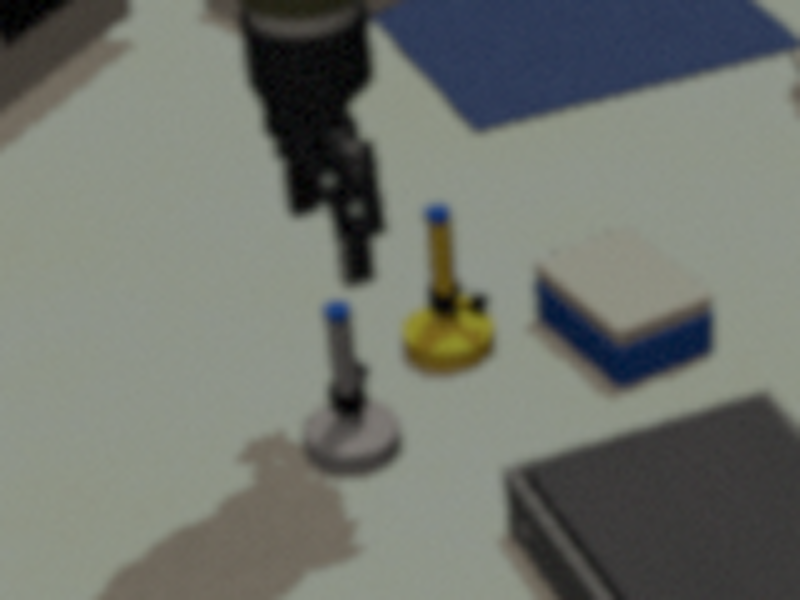

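The crop shows the open gripper right above the grey stand, with its blue top at (338,310) and the fingers at (300,210) and (357,280). Descending.

Request:
apply_moves(
  moves=[0, 0, -0.6, 0, 0, 0, 0, 0, -1.2, 0, 0, 0, 0, 0, -1.8, 0, 0, 0, 0, 0, -2.4, 0, 0, 0, 0, 0, -2.9, 0, 0, 0, 0, 0, -3.24, 0, 0, 0, 0, 0, -3.24, 0, 0, 0, 0, 0, -3.24, 0, 0, 0],
)

```text
clock: 12.32
tcp_pos: [0.4171, 0.3103, 0.0713]
orientation: [0.0, 0.0, 1.0, 0.0]
wrist_force: [0.3, 0.3, -0.3]
finger_gap: 0.0852
grip_force: 0.0
```

Request:
apply_moves(
  moves=[0, 0, 0, 0, 0, 0, 0, 0, 0, 0, 0, 0, 0, 0, 0, 0, 0, 0, 0, 0, 0, 0, 0, 0, 0, 0, 0, 0, 0, 0, 0, 0, 0, 0, 0, 0, 0, 0, 0, 0, 0, 0, 0, 0, 0, 0, 0, 0, 0, 0, 0, 0, 0, 0, 0, 0, 0, 0, 0, 0],
  claw=0,
  newtons=60,
)

```text
clock: 13.15
tcp_pos: [0.4167, 0.3108, 0.0709]
orientation: [0.0, -0.0, 1.0, 0.001]
wrist_force: [-0.3, 2.6, 2.6]
finger_gap: 0.0163
grip_force: 58.4
```

Request:
apply_moves(
  moves=[0, 0, 0.2, 0, 0, 0, 0, 0, 0.5, 0, 0, 0, 0, 0, 1, 0, 0, 0, 0, 0, 1.5, 0, 0, 0, 0, 0, 2, 0, 0, 0, 0, 0, 2, 0, 0, 0, 0, 0, 2, 0, 0, 0, 0, 0, 2, 0, 0, 0],
)

```text
clock: 13.82
tcp_pos: [0.4157, 0.3095, 0.1194]
orientation: [-0.001, 0.0, 1.0, -0.001]
wrist_force: [-0.1, 0.1, -8.8]
finger_gap: 0.0167
grip_force: 59.1
```

```bash
python3 - <<'E'
from h import *
i,K,T=cam("side"); j,K2,T2=cam("top")
a=cv2.resize(i[110:210,160:225],(390,600),interpolation=2); b=cv2.resize(j[215:285,110:158],(410,600),interpolation=2)
cv2.imwrite("pics/s2.png",np.hstack([a,b])); s=status.get_state(); print(s["tcp_pos"],s["finger_gap"],s["wrist_force"],s["ft_torque"])
E
```

```text
[0.41553651 0.30955574 0.11926056] 0.016685756930723904 [ 0.30870634  0.12486441 -8.59210137] [ 0.03396796 -0.01076727 -0.0151765 ]
```

View pics/s2.png

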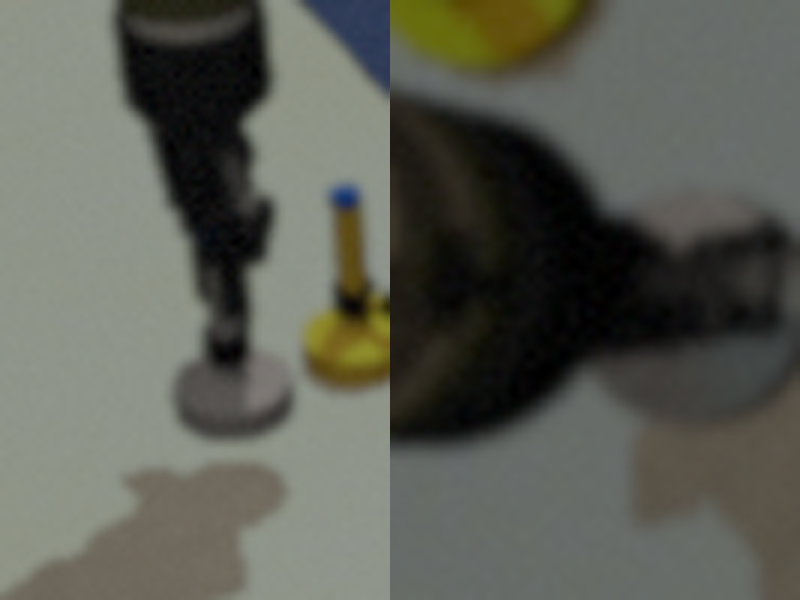

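The stand is lifted upright and held centrally: foot at crop (235,395), gripper above it. I carry it over to the bar.

Request:
apply_moves(
  moves=[0, 0, 0.6, 0, 0, 0, 0, 0, 1.4, 0, 0, 0, 0, 0, 2.1, 0, 0, 0, 0.1, -0.3, 2.4, 0, 0, 0, 0.4, -1.0, 2.5, 0, 0, 0, 0.8, -2.0, 2.5, 0, 0, 0, 1.2, -3.0, 2.5, 0, 0, 0, 1.6, -4.0, 2.5, 0, 0, 0, 2.0, -5.0, 2.5, 0, 0, 0, 2.4, -6.0, 2.5, 0, 0, 0, 2.8, -7.0, 2.5, 0, 0, 0, 3.2, -8.0, 2.5, 0, 0, 0, 3.6, -9.0, 2.5, 0, 0, 0, 4.0, -10.0, 2.5, 0, 0, 0, 4.4, -11.0, 2.5, 0, 0, 0, 4.8, -12.0, 2.5, 0, 0, 0, 5.2, -13.0, 2.5, 0, 0, 0, 5.5, -13.8, 2.5, 0, 0, 0, 5.65, -14.15, 2.5, 0, 0, 0, 5.68, -14.22, 2.5, 0, 0, 0],
)

```text
clock: 15.58
tcp_pos: [0.5587, -0.0477, 0.1818]
orientation: [-0.001, 0.001, 1.0, -0.0]
wrist_force: [0.1, 0.9, -8.9]
finger_gap: 0.0167
grip_force: 59.7
```

Request:
apply_moves(
  moves=[0, 0, 0, 0, 0, 0, 0, 0, 0, 0, 0, 0, 0, 0, 0, 0, 0, 0, 0, 0, 0, 0, 0, 0],
)

```text
clock: 15.92
tcp_pos: [0.558, -0.0442, 0.183]
orientation: [-0.0, -0.001, 1.0, 0.0]
wrist_force: [-0.6, -0.2, -8.5]
finger_gap: 0.0166
grip_force: 59.7
```

Request:
apply_moves(
  moves=[0, -0.04, -0.5, 0, 0, 0, 0, -0.04, -1, 0, 0, 0, 0, -0.04, -1.5, 0, 0, 0, 0, -0.04, -1.8, 0, 0, 0, 0, -0.04, -2, 0, 0, 0, 0, -0.04, -2.05, 0, 0, 0, 0, -0.04, -2.05, 0, 0, 0, 0, -0.04, -2.05, 0, 0, 0, 0, -0.04, -2.05, 0, 0, 0],
)

```text
clock: 16.67
tcp_pos: [0.5592, -0.0463, 0.1327]
orientation: [0.001, -0.0, 1.0, -0.0]
wrist_force: [-0.2, 0.7, -7.4]
finger_gap: 0.0166
grip_force: 59.8
```

Request:
apply_moves(
  moves=[0, 0, -0.02, 0, 0, 0, 0, 0, -0.04, 0, 0, 0, 0, 0, -0.06, 0, 0, 0, 0, 0, -0.08, 0, 0, 0, 0, 0, -0.08, 0, 0, 0, 0, 0, -0.08, 0, 0, 0],
)

```text
clock: 17.17
tcp_pos: [0.5585, -0.0463, 0.1298]
orientation: [-0.0, -0.0, 1.0, 0.0]
wrist_force: [0.3, -0.5, -8.8]
finger_gap: 0.0165
grip_force: 59.8
```

Request:
apply_moves(
  moves=[0, 0, -0.02, 0, 0, 0, 0, 0, -0.04, 0, 0, 0, 0, 0, -0.06, 0, 0, 0, 0, 0, -0.06, 0, 0, 0, 0, 0, -0.06, 0, 0, 0],
)

```text
clock: 17.58
tcp_pos: [0.5585, -0.0463, 0.1283]
orientation: [-0.0, -0.0, 1.0, 0.0]
wrist_force: [0.4, 0.1, -8.8]
finger_gap: 0.0167
grip_force: 59.8
```

Request:
apply_moves(
  moves=[0, 0, -0.02, 0, 0, 0, 0, 0, -0.02, 0, 0, 0, 0, 0, -0.04, 0, 0, 0, 0, 0, -0.04, 0, 0, 0, 0, 0, -0.04, 0, 0, 0],
)

```text
clock: 18.0
tcp_pos: [0.5585, -0.0463, 0.1273]
orientation: [-0.0, -0.0, 1.0, 0.0]
wrist_force: [-0.0, 1.2, -8.9]
finger_gap: 0.0164
grip_force: 59.8
```

Request:
apply_moves(
  moves=[0, 0, -0.02, 0, 0, 0, 0, 0, -0.02, 0, 0, 0, 0, 0, -0.02, 0, 0, 0, 0, 0, -0.02, 0, 0, 0],
)

```text
clock: 18.33
tcp_pos: [0.5585, -0.0463, 0.1268]
orientation: [-0.0, -0.0, 1.0, 0.0]
wrist_force: [-0.5, -0.1, -9.6]
finger_gap: 0.0165
grip_force: 59.8
```

Request:
apply_moves(
  moves=[0, 0, -0.02, 0, 0, 0, 0, 0, -0.02, 0, 0, 0, 0, 0, -0.02, 0, 0, 0, 0, 0, -0.02, 0, 0, 0],
)

```text
clock: 18.67
tcp_pos: [0.5586, -0.0463, 0.1266]
orientation: [0.0, -0.0, 1.0, -0.0]
wrist_force: [-0.9, 0.6, -6.1]
finger_gap: 0.0166
grip_force: 60.1
```

Contact is starting: the load has dropped from -8.8 N to -6.1 N. I ease on.

Request:
apply_moves(
  moves=[0, 0, -0.015, 0, 0, 0, 0, 0, -0.015, 0, 0, 0, 0, 0, -0.015, 0, 0, 0, 0, 0, -0.015, 0, 0, 0],
)

```text
clock: 19.0
tcp_pos: [0.5587, -0.0463, 0.1265]
orientation: [0.0, -0.0, 1.0, -0.0]
wrist_force: [-3.2, -0.1, 0.6]
finger_gap: 0.0169
grip_force: 60.2
```

Request:
apply_moves(
  moves=[0, 0, -0.01, 0, 0, 0, 0, 0, -0.01, 0, 0, 0, 0, 0, -0.01, 0, 0, 0, 0, 0, -0.01, 0, 0, 0],
)

```text
clock: 19.33
tcp_pos: [0.5587, -0.0463, 0.1265]
orientation: [0.0, -0.0, 1.0, -0.0]
wrist_force: [-4.4, 0.0, 5.9]
finger_gap: 0.0168
grip_force: 60.7
```

Request:
apply_moves(
  moves=[0, 0, 0.01, 0, 0, 0, 0, 0, 0.01, 0, 0, 0, 0, 0, 0.01, 0, 0, 0],
  newtons=20,
)

```text
clock: 19.58
tcp_pos: [0.5587, -0.0463, 0.1265]
orientation: [0.0, -0.0, 1.0, -0.0]
wrist_force: [-3.6, 0.9, 6.4]
finger_gap: 0.016
grip_force: 60.7
```

Request:
apply_moves(
  moves=[0, 0, 0, 0, 0, 0, 0, 0, 0, 0, 0, 0, 0, 0, 0, 0, 0, 0, 0, 0, 0, 0, 0, 0, 0, 0, 0, 0, 0, 0, 0, 0, 0, 0, 0, 0, 0, 0, 0, 0, 0, 0, 0, 0, 0, 0, 0, 0],
  claw=70,
)

```text
clock: 20.25
tcp_pos: [0.5586, -0.0463, 0.1259]
orientation: [0.0, -0.0, 1.0, 0.0]
wrist_force: [-1.0, -0.2, 0.5]
finger_gap: 0.0595
grip_force: 0.0
```

Request:
apply_moves(
  moves=[0, 0, 0.3, 0, 0, 0, 0, 0, 0.8, 0, 0, 0, 0, 0, 1.5, 0, 0, 0, 0, 0, 2.5, 0, 0, 0, 0, 0, 3.5, 0, 0, 0, 0, 0, 4.5, 0, 0, 0, 0, 0, 5, 0, 0, 0, 0, 0, 5, 0, 0, 0, -3, 5, 5, 0, 0, 0, -3, 10, 5, 0, 0, 0, -3, 10, 5, 0, 0, 0, -3, 10, 5, 0, 0, 0, -3, 10, 5, 0, 0, 0, -3, 10, 5, 0, 0, 0, -3, 10, 5, 0, 0, 0, -3, 10, 5, 0, 0, 0],
)

```text
clock: 21.58
tcp_pos: [0.4819, 0.2065, 0.2502]
orientation: [-0.001, -0.003, 1.0, 0.0]
wrist_force: [-0.4, 0.6, 0.2]
finger_gap: 0.0597
grip_force: 0.0
```

```bash
python3 - <<'E'
from h import *
i,K,T=cam("side"); cv2.imwrite("pics/s3.png",cv2.resize(i[130:290,200:360],(600,600),interpolation=2))
s=status.get_state(); print(s["tcp_pos"],s["wrist_force"],s["clock"])
E
```

```text
[0.48264922 0.20484625 0.25016388] [-0.30080327 -0.2743979  -0.6507535 ] 21.6333
```

View pics/s3.png

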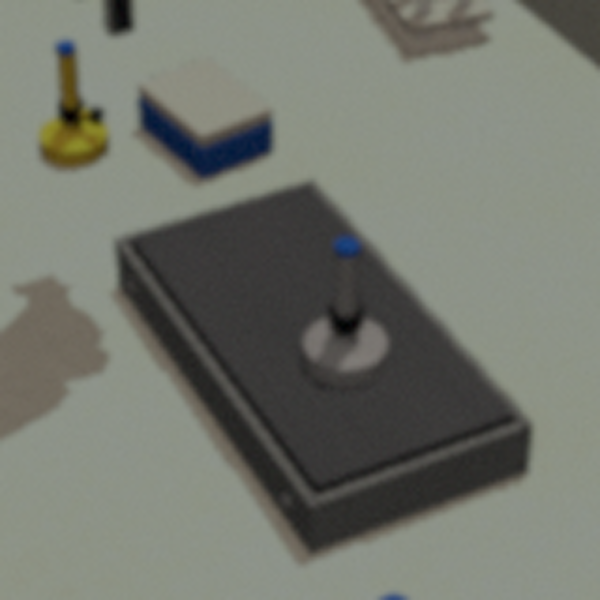

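The stand is upright on a level plate, with its foot at crop (345,350), and the gripper is clear. Handing in.

```bash
python3 -c "
from workcell import job
print(job.hand_in())"
```

```text
the job is handed in; nothing more can be done
None
```

I felt the bar at world y ≈ -0.046 m, set the stand down upright and released it there, and handed the job in after about 22 s; the last picture shows the plate level, and no verdict came back.

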